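Open the gauge case to its stop and put the gauge away

TASK

Put the loose plug gauge back in its case. First swing the case's lid open by its knob until it meets the rubber stop behind it, feel that it is there by pressing it on the stop for about half a second with some 5 to 10 newtons at the knob (gently: never slam or force it), and leave it resting there; then lower the gauge upright into the empty pocket until it stands on the pocket's floor, without dropping or ramming it. Leave everything else on the bench and in the case as it is.

Things in the scene. Friction and masses are not known exactly. Their poses are not given: they have to be found in the camera images.
- case: fixed black gauge case, 140 mm deep (its x), 240 wide (its y), rim 104 mm above the bench, walls 6 mm. Origin: centre of its underside; +x points from the knob side (facing the robot) to the hinge side. Hinge line along y at x = 70, z = 108 mm. A wooden insert with two round pockets fills it up to z = 58 mm
- lid (a joint): hinge angle of the lid, rad: 0 = shut, grows as the knob side rises and swings back to the case's +x; pi/2 = upright. Starts at 0 to 0.3. A friction hinge (about 0.45 N m): the lid (about 0.3 kg) stays where it is left. It meets the stop past upright, between about 1.6 and 1.9, depending on where the stop is clamped
- lid_hinge (a point): point in the middle of the lid's hinge line. Its axes turn with the lid: y along the hinge line; the black lid plate reaches 140 mm along -x from here, is 240 mm wide and fills z = 0 to 8 mm; z points out of the lid's outer face
- knob (a point): centre of the lid's steel barrel knob: a round bar 18 mm across, 26 mm long, parallel to the hinge line, on a 12 mm wide stem, at x = -176, z = 6 mm in the lid_hinge frame (36 mm out from the lid's free edge). Its flat ends can be pinched from above; the barrel turns between the fingertips as the lid swings. Axes as lid_hinge
- stop: rubber buffer on a fixed upright aluminium bar behind the case; its dome (radius 9 mm) faces the case's -x. Origin: centre of the dome, 110 mm above the hinge line, 75 mm to the case's +y. The lid rests on it when this origin is at about z = 17 mm in the lid_hinge frame; the rubber yields under 2 mm. A force at the knob gives about 1.6 times as much at the buffer
- gauge: the loose steel plug gauge standing upright on the bench to the right of the case: foot 30 mm across and 38 mm high (bottom edge chamfered 2 mm), above it a neck 20 mm across up to the top at 80 mm; about 0.28 kg. Origin at the centre of the foot's underside, z up along the gauge. Grip the neck, for example at 63 mm above the origin
- pocket (a point): centre of the mouth of the empty pocket in the insert, 58 mm above the bench, at x = -12, y = -50 mm in the case's frame: a round blind hole 33.5 mm across and 35 mm deep with a flat floor (so a seated gauge's origin lies 35 mm below this point and its foot stands 3 mm proud)
- gauge_b: smaller steel plug gauge (24 mm foot, 16 mm neck, 74 mm tall) already standing in the case's other pocket; leave it there. Origin at the centre of its foot
- wrench: loose 180 mm steel open-ended wrench lying on the bench, a bystander
- screwdriver: loose screwdriver lying on the bench, a bystander
- wood_block: loose wooden block 70 x 50 x 40 mm, a bystander; origin under its centre
- collar: loose steel collar, 54 mm outside, 32 mm bore, 22 mm high, a bystander; origin under its centre
- oil: standing plastic bottle, 60 mm across, 130 mm tall, a bystander; origin under its centre
- tin: open steel tin, 76 mm across, 80 mm tall, a bystander; origin under its centre
- bar_stock: loose square steel bar 24 x 24 mm, 140 mm long, lying on the bench, a bystander
Things that resemble listed ones, but are neither listed nor needed, are in the scene too. What is shaped like the gauge but green or orange is not meant.

How it is judged:
On the way, in this order (a step that is already met when the one before it is completed fails the run):
1. The lid is pressed on the stop's buffer with 3 N or more for 0.2 s (contact force between lid and stop above 3 N), for 0.2 s.
2. The gauge stands in its pocket while the lid rests on the stop (horizontal distance between gauge and pocket below 0.003 m and z of gauge in the frame of pocket between -0.038 and -0.0325 m and angle between gauge's own z axis and vertical below 0.06 rad and z of stop in the frame of lid_hinge below 0.0195 m), for 0.2 s.
At the end, for the whole second after the job is handed in: The gauge is released and at rest in the empty pocket: its foot's centre within 3 mm of the pocket's centre, upright within 0.06 rad, its underside at least 32.5 mm below the pocket's mouth; the lid is at rest on the stop (within 2.5 mm of the buffer) (all of step 2 and linear speed of gauge below 0.02 m/s and velocity of joint lid between -0.05 and 0.05 rad/s); the robot touches nothing.
It fails at once if The lid bears on the stop with more than 25 N (slammed or forced) (contact force between lid and stop above 25 N).
It fails at once if The gauge bears on the case with more than 25 N (dropped or rammed) (contact force between gauge and case above 25 N).
It fails at once if A bystander is moved more than 25 mm (distance of any of gauge_b, wrench, screwdriver, wood_block, collar, oil, tin, bar_stock from where it was at the start of the episode above 0.025 m).
It fails at once if The other gauge is lifted or knocked out of its pocket (angle between gauge_b's own z axis and vertical above 0.2 rad or distance of gauge_b from where it was at the start of the episode above 0.012 m).
It also fails if it takes over 67 s, if anything falls off the work surface, if the arm or the gripper's body presses on something with over 40 N, if the wrist force passes 120 N, or if a joint passes its speed limit or range.

ROBOT

A 6-joint arm with a two-finger parallel gripper is mounted at the origin on the work surface. World frame = base frame: x ahead of the robot, y to its left, z up, the work surface at z = 0. Lengths are in m, angles in rad, forces in N, time in s.
With the tool pointing down it reaches from about 0.35 to 0.975 m from the base axis. Payload 4.9 kg.
Tool frame: the origin (TCP) lies midway between the tips of the shut fingers; the grasp point (between the pads) lies 19 mm behind it; z points along the fingers, y is the direction in which the jaws open and shut (so a half turn about z gives the same grasp; the last joint's range is limited). The gripper opens to 85 mm and grips with 20 to 120 N. Pads are 22 mm wide; open, the fingers measure 114 mm over their backs; the gripper's body (76 mm by 85 mm) begins 54 mm behind the grasp point. The pads swing forward as they close: fully open they stand 13 mm farther back than shut.
Start: joints at [-1.295, 0.053, 1.613, -0, 1.476, -0.119], TCP at [0.24, -0.577, 0.231] pointing down, gripper open.
Joint ranges: [-3.01, 3.01], [-1.01, 2.22], [0.06, 2.58], [-1.02, 4.17], [0.09, 2.62], [-3.14, 3.14]. Speed limits (rad/s): [2.57, 2.57, 3.14, 3.14, 3.14, 3.14].

INTERFACE

Orientations are given as [roll, pitch, yaw] about the fixed x, y, z axes, in that order (R = Rz(yaw) Ry(pitch) Rx(roll)).
In Python, from bench import monitor, optics, ticket gives the robot as it stands. The module is installed in compiled form; this text tells all that it offers.
- The arm moves only by the shell command python3 -m inch 'ROWS'. ROWS is JSON, one flat list of numbers, 5 for each row, row after row: the gripper command: -1 is shut, 1 is fully open, values between are in proportion, then the shift along the world's x, y, z in cm, then the turn about the world's z in degrees. In form: [grip, x, y, z, turn, grip, x, y, z, turn, ...]. A call has 1 to 8 rows; each row is the pose to reach, as a shift and turn from the pose measured when the call began; what a row does not reach only later rows make up. A row lasts 1/8 s, in which the tool goes at most 62.5 mm and 10.7 degrees, less where a joint would pass 70% of its speed; a pose out of reach is approached as far as the arm can. A call with a gripper value outside its range is refused whole. The fingers move at their own pace and stop on an object; the grip force is fixed at half the most. Time passes only in rows, so rows that repeat a pose let the fingers close. It gives the time, the measured TCP pose, the force and the opening at its end, in the units of the state.
- monitor.observe(): the state, without advancing time (a new reading comes with each control period).
- optics.read_camera(name): name is "scene" or "top" or "wrist"; returns a dict with "img" (420x560x3 uint8, red, green, blue), "mtx" (3x3 intrinsics, pixels), "eye" and "orientation" of the camera in the world; the wrist camera has in their place "tool_from_camera" (4x4, takes a point from camera to tool coordinates, whose origin is the TCP and whose axes are the flange's). Camera axes: x right, y up, looking along -z (the intrinsics and any distortion apply to the point x, -y, -z); pixel columns grow to the right and rows downward; lengths in m; the calibration is good to about 2 mm. The wrist camera is an equidistant fisheye: a pixel r from the principal point sees the ray r / f radians off the axis. A picture is of the moment at which its call begins: read the wrist's pose just before it. There is no depth.
- ticket.hand_in(): hands the job in, once; it reports no verdict.
Trained networks look in a picture, given as the dict that the camera call returned (one of the last four; its "shot" number tells which), for a name from the list of things; names that differ only in an ending like _2 or _b are one class to them, and where a whole thing is asked for, a point or a joint stands for the part that bears it (a point fixed in the world has none). Each returns a list of dicts, best first, with "p" (0 to 1); they miss things now and then, are a little off and sometimes report something else, mostly with a low value. They report only what shows in the picture. A call takes as long as a camera call. They do not tell look-alikes from the thing itself.
- optics.silhouettes(name, picture): "mask" (420x560 bool, what is visible of it).
- optics.mark_of(name, picture): "xyz" ([x, y, z] in m, in world coordinates, good to about 4 mm: a listed point, or the origin of a listed thing).
The state is a dict: "t": time; "joint_pos": joint angles; "joint_velocities": joint speeds; "joint_torque": joint torques, N m; "ee_pos": TCP position; "ee_rot": TCP orientation; "wrist_force": force on the tool from outside, world axes, zero at the start; "torque": the same for the moment, N m; "gripper_width": opening from 0.0 (shut) to 1.0 (fully open).
Only numpy, scipy, OpenCV 4.12 (cv2) and the standard library are available. Lean on these libraries where they do the work, as an engineer would, in place of code of your own. Each camera call takes 0.05 s, during which the arm holds its last target.

## Working session

There is one attempt and no reset: what is moved stays moved. The work goes in short steps, Python scripts to look and compute and a shell command to move; the robot and the scene stay as the last step left them, time stands still between calls to the robot, and variables do not carry over. Pictures are saved under pics/ and viewed, and the job is handed in when it is done.

```bash
ls; mkdir -p pics
cat > h.py <<'E'
import numpy as np, cv2
from bench import monitor, optics, ticket
def save(n,im): cv2.imwrite('pics/'+n+'.png', cv2.cvtColor(im,cv2.COLOR_RGB2BGR))
E
python3 - <<'E'
from h import *
s=monitor.observe(); print({k:np.round(v,3).tolist() for k,v in s.items()})
for c in ['scene','top']:
    d=optics.read_camera(c); save(c+'0',d['img']); print(c,d['mtx'],d['eye'],d['orientation'],d.keys())
    for n in ['lid_hinge','knob','stop','gauge','pocket','case','gauge_b']:
        print(n,[(np.round(r['xyz'],3).tolist(),round(r['p'],2)) for r in optics.mark_of(n,d)])
E
```

```text
pics
{'t': 0.0, 'joint_pos': [-1.295, 0.053, 1.614, 0.0, 1.476, -0.119], 'joint_velocities': [0.0, 0.0, 0.001, -0.001, 0.001, 0.0], 'joint_torque': [-0.001, -39.369, -37.018, -0.0, 0.007, 0.0], 'ee_pos': [0.24, -0.576, 0.23], 'ee_rot': [-3.14, -0.0, 0.395], 'wrist_force': [-0.573, -0.312, 0.213], 'torque': [-0.048, -0.013, -0.067], 'gripper_width': 0.998}
scene [[462.48571482   0.         280.69917815]
 [  0.         462.48571482 208.42943505]
 [  0.           0.           1.        ]] [1.21872152 0.44393207 0.92017581] [ 0.80453447 -0.00623257  2.18659583] dict_keys(['img', 'mtx', 'eye', 'orientation', 'shot'])
lid_hinge [([0.627, 0.13, 0.11], 0.83)]
knob [([0.467, 0.089, 0.152], 0.58)]
stop [([0.333, -0.216, 0.003], 0.73)]
gauge [([0.478, -0.213, -0.0], 0.64), ([0.46, -0.306, 0.004], 0.63), ([0.397, -0.296, 0.001], 0.57), ([0.429, -0.369, -0.001], 0.56), ([0.486, 0.318, -0.003], 0.19)]
pocket []
case [([0.561, 0.112, 0.001], 0.81)]
gauge_b [([0.478, -0.213, -0.0], 0.64), ([0.46, -0.306, 0.004], 0.63), ([0.397, -0.296, 0.001], 0.57), ([0.429, -0.369, -0.001], 0.56), ([0.486, 0.318, -0.003], 0.19)]
top [[402.51952143   0.         281.44553081]
 [  0.         402.51952143 213.07707672]
 [  0.           0.           1.        ]] [ 0.41909376 -0.02553341  1.38206447] [ 0.11859661  0.01016613 -1.55837559] dict_keys(['img', 'mtx', 'eye', 'orientation', 'shot'])
lid_hinge [([0.626, 0.127, 0.107], 0.95), ([0.467, -0.304, 0.002], 0.67)]
knob [([0.466, 0.088, 0.157], 0.58), ([0.466, -0.308, 0.003], 0.37)]
stop [([0.661, 0.215, 0.218], 0.66), ([0.468, -0.307, -0.001], 0.44)]
gauge [([0.466, -0.308, -0.0], 0.59), ([0.397, -0.298, -0.001], 0.54), ([0.477, -0.216, 0.002], 0.48), ([0.432, -0.369, 0.002], 0.4)]
pocket [([0.562, 0.057, 0.056], 0.79)]
case [([0.562, 0.112, 0.002], 0.85)]
gauge_b [([0.466, -0.308, -0.0], 0.59), ([0.397, -0.298, -0.001], 0.54), ([0.477, -0.216, 0.002], 0.48), ([0.432, -0.369, 0.002], 0.4)]
```

View pics/scene0.png

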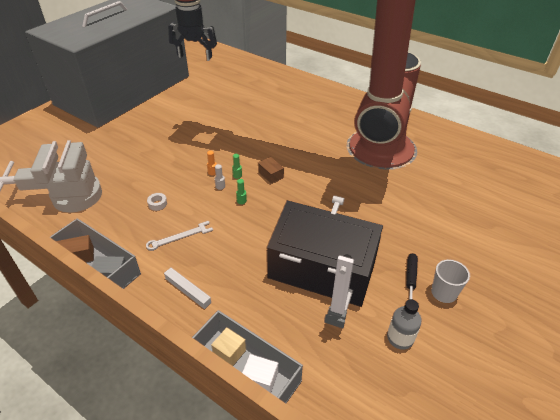

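View pics/top0.png

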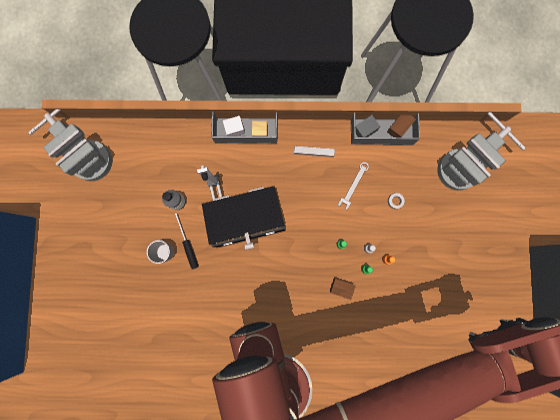

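The look-alikes in the scene picture are orange at (211,162), green at (237,165), green at (241,190) and bare steel at (219,177). I choose the steel one. Next I'll check it in a close crop and get the case's yaw.

```bash
cat >> h.py <<'E'
from scipy.spatial.transform import Rotation as Ro
def ray(d,px):
    K=d['mtx']; R=Ro.from_euler('xyz',d['orientation']).as_matrix()
    v=np.array([(px[0]-K[0,2])/K[0,0],-(px[1]-K[1,2])/K[1,1],-1.]); return np.array(d['eye']),R@v
def atz(d,px,z):
    e,v=ray(d,px); return e+v*(z-e[2])/v[2]
def proj(d,P):
    K=d['mtx']; R=Ro.from_euler('xyz',d['orientation']).as_matrix()
    q=(np.atleast_2d(P)-d['eye'])@R; return np.c_[K[0,0]*q[:,0]/-q[:,2]+K[0,2], -K[1,1]*q[:,1]/-q[:,2]+K[1,2]]
E
python3 - <<'E'
from h import *
s=optics.read_camera('scene'); t=optics.read_camera('top')
a=cv2.resize(s['img'][140:215,190:270],None,fx=5,fy=5,interpolation=cv2.INTER_CUBIC)
b=cv2.resize(t['img'][160:260,180:310],None,fx=3.75,fy=3.75,interpolation=cv2.INTER_CUBIC)
save('crop1',a); save('crop2',b)
for n in ['lid_hinge','case','stop','knob']:
    for r in optics.silhouettes(n,t)[:1]:
        m=r['mask'].astype(np.uint8); c=max(cv2.findContours(m,0,1)[0],key=cv2.contourArea)
        bx=cv2.boxPoints(cv2.minAreaRect(c)); print(n,r['p'],m.sum(),bx.round(1).tolist())
        for z in (0.108,0.15): 
            w=[atz(t,p,z)[:2] for p in bx]; print(z,np.round(w,3).tolist(),[round(float(np.degrees(np.arctan2(*(w[(i+1)%4]-w[i])[::-1]))),1) for i in range(4)])
for n in ['gauge']:
    for d in (s,t):
        for r in optics.silhouettes(n,d): 
            ys,xs=np.nonzero(r['mask']); print(n,r['p'],xs.mean(),ys.mean(), d['img'][r['mask']].mean(0).round())
E
```

```text
lid_hinge 0.93 3308 [[198.3000030517578, 204.1999969482422], [274.1000061035156, 184.6999969482422], [288.1000061035156, 238.89999389648438], [212.1999969482422, 258.5]]
0.108 [[0.596, 0.256], [0.662, 0.014], [0.489, -0.033], [0.424, 0.206]] [-74.7, -164.9, 105.1, 16.4]
0.15 [[0.59, 0.247], [0.654, 0.013], [0.486, -0.033], [0.424, 0.198]] [-74.7, -164.9, 105.1, 16.4]
case 0.91 4160 [[196.1999969482422, 166.60000610351562], [274.70001220703125, 156.1999969482422], [286.3999938964844, 244.10000610351562], [207.89999389648438, 254.60000610351562]]
0.108 [[0.719, 0.267], [0.756, 0.014], [0.472, -0.028], [0.436, 0.22]] [-81.7, -171.8, 98.3, 9.6]
0.15 [[0.709, 0.258], [0.745, 0.012], [0.47, -0.028], [0.436, 0.212]] [-81.7, -171.8, 98.3, 9.6]
stop 0.78 231 [[195.5, 172.5], [203.5, 164.5], [221.0, 182.0], [213.0, 190.0]]
0.108 [[0.7, 0.269], [0.726, 0.244], [0.669, 0.185], [0.643, 0.21]] [-43.1, -134.3, 136.6, 45.9]
0.15 [[0.691, 0.259], [0.716, 0.235], [0.661, 0.178], [0.636, 0.203]] [-43.1, -134.3, 136.6, 45.9]
knob 0.77 3310 [[198.0, 204.39999389648438], [274.1000061035156, 184.8000030517578], [288.0, 238.89999389648438], [212.0, 258.5]]
0.108 [[0.596, 0.257], [0.662, 0.014], [0.489, -0.032], [0.424, 0.206]] [-74.7, -164.9, 105.1, 16.4]
0.15 [[0.59, 0.247], [0.654, 0.013], [0.486, -0.032], [0.424, 0.199]] [-74.7, -164.9, 105.1, 16.4]
gauge 0.74 240.53456221198158 192.27649769585253 [ 73. 120.  64.]
gauge 0.72 210.7361963190184 163.74846625766872 [179. 105.  49.]
gauge 0.64 236.82258064516128 167.3951612903226 [ 68. 117.  62.]
gauge 0.48 218.93478260869566 177.70652173913044 [143. 130. 121.]
gauge 0.58 341.5357142857143 244.55357142857142 [ 69. 154.  82.]
```

View pics/crop1.png

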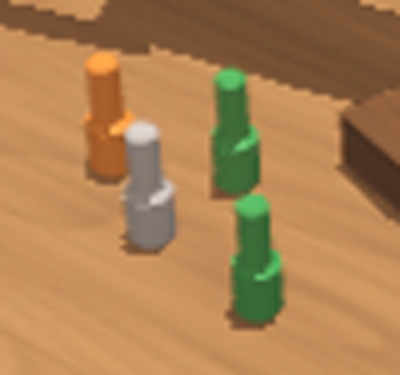

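View pics/crop2.png

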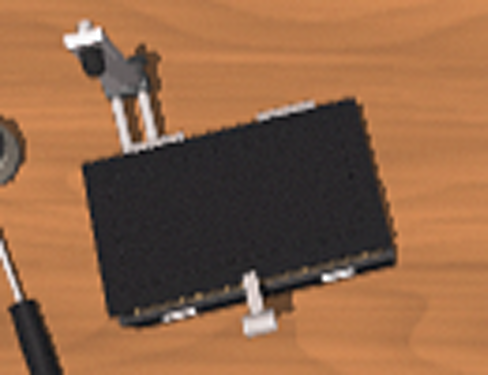

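The crop shows the steel gauge in the middle at scene pixel (219,177), with orange and two greens around it. The lid is slightly ajar and its knob is at top pixel (249,243). Next I'll compute the case pose and lid angle.

Run:
```python
from h import *
t=optics.read_camera('top'); s=optics.read_camera('scene')
a=atz(t,(202.7,203.2),.112);b=atz(t,(274.1,186.1),.112); d=a-b; print(a,b,np.linalg.norm(d),np.degrees(np.arctan2(-d[0],d[1])))
# triangulate-ish: fit (x,y,yaw,phi) from marks of both cameras
H=[];Kn=[];C=[];S=[]
for k in range(3):
    for c in ('top','scene'):
        d=optics.read_camera(c)
        for n,L in (('lid_hinge',H),('knob',Kn),('case',C),('stop',S),('pocket',[])):
            r=optics.mark_of(n,d)
            if r: L.append(r[0]['xyz']); 
for n,L in (('H',H),('K',Kn),('C',C),('S',S)): print(n,np.round(L,4).tolist())
```

```text
[0.59920927 0.24112362 0.112     ] [0.65703934 0.01387308 0.112     ] 0.23449333561593486 14.277419593216674
H [[0.6272, 0.1276, 0.1081], [0.6253, 0.1287, 0.1085], [0.6279, 0.127, 0.1054], [0.6235, 0.1308, 0.1081], [0.628, 0.1281, 0.1063], [0.6265, 0.1285, 0.1093]]
K [[0.4648, 0.0857, 0.1542], [0.4683, 0.0851, 0.1523], [0.4634, 0.0857, 0.1561], [0.4654, 0.0869, 0.1537], [0.4621, 0.087, 0.157], [0.4687, 0.0885, 0.1531]]
C [[0.5634, 0.1112, 0.001], [0.56, 0.1098, 0.0015], [0.5636, 0.1085, 0.0018], [0.5593, 0.1114, -0.0004], [0.5617, 0.109, 0.0035], [0.5623, 0.1102, 0.0025]]
S [[0.6615, 0.2151, 0.2213], [0.6588, 0.2125, 0.216], [0.6593, 0.2132, 0.2173], [0.6612, 0.2151, 0.2184], [0.6626, 0.2108, 0.2188], [0.6606, 0.211, 0.2145]]
```

```bash
python3 -m inch '[1,22.6,66,3,-8, 1,22.6,66,3,-8, 1,22.6,66,3,-8, 1,22.6,66,3,-8, 1,22.6,66,3,-8, 1,22.6,66,3,-8, 1,22.6,66,3,-8, 1,22.6,66,3,-8]'
```

```text
t: 4.1
ee_pos: [0.4025, -0.1024, 0.2533]
ee_rot: [3.141, -0.001, 0.255]
wrist_force: [1.7, -0.2, -0.8]
gripper_width: 1.0
```

```bash
python3 -m inch '[1,6.3,18.9,0,0, 1,6.3,18.9,0,0, 1,6.3,18.9,0,0, 1,6.3,18.9,0,0, 1,6.3,18.9,0,0]'
python3 - <<'E'
from h import *
s=monitor.observe(); print(s['t'],s['ee_pos'],s['ee_rot'],s['wrist_force'])
w=optics.read_camera('wrist'); save('w1',w['img']); print(w['mtx'],w['tool_from_camera'])
r=optics.mark_of('knob',w); print([(q['xyz'],q['p']) for q in r[:2]])
E
```

```text
t: 4.72
ee_pos: [0.4655, 0.0869, 0.2532]
ee_rot: [3.14, -0.001, 0.256]
wrist_force: [-1.1, 0.8, 1.0]
gripper_width: 1.004
4.725 [0.46545032 0.08692323 0.25319118] [ 3.14013451e+00 -6.98504317e-04  2.56399966e-01] [-1.11568177  0.79479395  1.04395038]
[[325.1922621    0.         278.48184038]
 [  0.         325.1922621  214.71389783]
 [  0.           0.           1.        ]] [[-2.29753370e-04  9.60853823e-01  2.77055732e-01  6.98157119e-02]
 [ 9.99999965e-01  2.58027525e-04 -6.55946424e-05  6.05333756e-04]
 [-1.34514868e-04  2.77055707e-01 -9.60853848e-01 -1.42139638e-01]
 [ 0.00000000e+00  0.00000000e+00  0.00000000e+00  1.00000000e+00]]
[([0.4608, 0.0851, 0.1557], 0.6)]
```

View pics/w1.png

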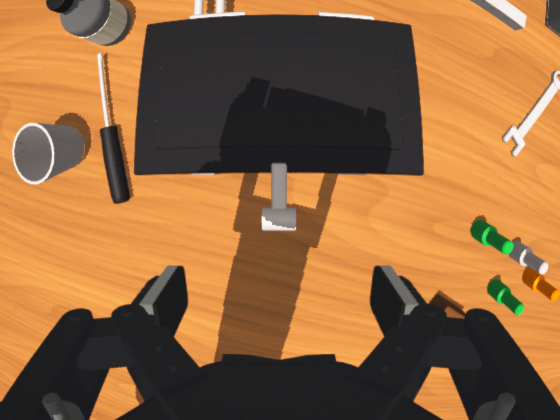

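```bash
cat >> h.py <<'E'
def wray(w,s,px):
    K=w['mtx']; u=np.array([px[0]-K[0,2],px[1]-K[1,2]]); r=np.linalg.norm(u); th=r/K[0,0]
    n=u/max(r,1e-9); v=np.array([n[0]*np.sin(th),-n[1]*np.sin(th),-np.cos(th)])
    T=np.array(w['tool_from_camera']); R=Ro.from_euler('xyz',s['ee_rot']).as_matrix()
    return np.array(s['ee_pos'])+R@T[:3,3], R@T[:3,:3]@v
def watz(w,s,px,z):
    e,v=wray(w,s,px); return e+v*(z-e[2])/v[2]
E
python3 - <<'E'
from h import *
s=monitor.observe();w=optics.read_camera('wrist')
for z,px in ((.155,(279,218)),(.155,(262,218)),(.155,(296,218)),(.145,(135,173)),(.145,(423,173)),(.112,(150,24)),(.112,(412,24))): print(px,watz(w,s,px,z).round(4))
a=watz(w,s,(135,173),.145)-watz(w,s,(423,173),.145); print(np.degrees(np.arctan2(-a[0],a[1])),np.linalg.norm(a))
a=watz(w,s,(150,24),.112)-watz(w,s,(412,24),.112); print(np.degrees(np.arctan2(-a[0],a[1])),np.linalg.norm(a))
E
```

```text
(279, 218) [0.4637 0.0839 0.155 ]
(262, 218) [0.4604 0.0966 0.155 ]
(296, 218) [0.467  0.0712 0.155 ]
(135, 173) [0.4684 0.2084 0.145 ]
(423, 173) [ 0.5283 -0.0231  0.145 ]
(150, 24) [0.5998 0.2402 0.112 ]
(412, 24) [0.6606 0.0089 0.112 ]
14.503765045241058 0.23915009813568516
14.73710966833318 0.23912236876452728
```

```bash
python3 -m inch '[0.4,-0.2,-0.3,-6,0, 0.3,-0.2,-0.3,-10,0, 0.3,-0.2,-0.3,-11.9,0, 0.3,-0.2,-0.3,-11.9,0]'
python3 - <<'E'
from h import *
w=optics.read_camera('wrist'); save('w2',w['img'])
E
```

```text
t: 5.38
ee_pos: [0.4628, 0.0814, 0.1335]
ee_rot: [3.141, 0.001, 0.251]
wrist_force: [-0.6, -0.5, 0.2]
gripper_width: 0.653
```

View pics/w2.png

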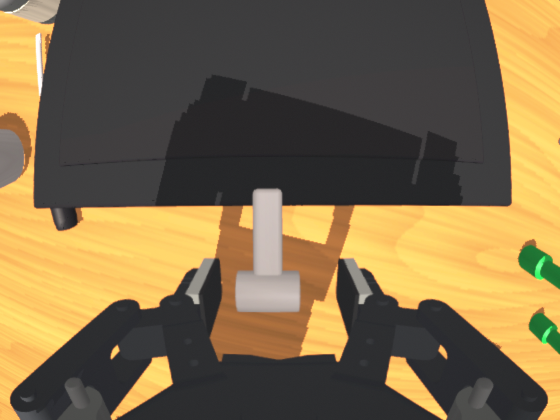

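The knob is centred at about pixel (268,290), roughly 4 mm left of the jaws' mid-line (279). I'll shift that much and close.

```bash
python3 -m inch '[0.3,-0.1,0.4,0,0.2, 0,-0.1,0.4,0,0.2, -1,-0.1,0.4,0,0.2, -1,-0.1,0.4,0,0.2, -1,-0.1,0.4,0,0.2, -1,-0.1,0.4,0,0.2]'
python3 - <<'E'
from h import *
w=optics.read_camera('wrist'); save('w3',w['img']); s=monitor.observe(); print(s['wrist_force'],s['torque'],s['ee_pos'])
E
```

```text
t: 6.18
ee_pos: [0.4631, 0.0861, 0.1354]
ee_rot: [3.141, -0.003, 0.255]
wrist_force: [0.1, 3.7, 1.3]
gripper_width: 0.29
[-0.99002269  4.64223797  2.57719447] [ 0.6144632  -0.03896218 -0.01702434] [0.4630999  0.08609407 0.13535235]
```

View pics/w3.png

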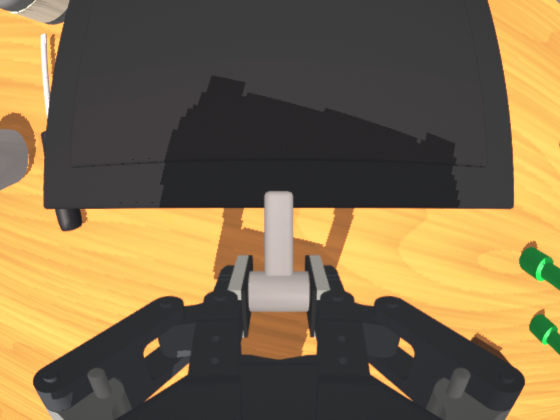

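Run:
```python
import numpy as np
c,s=np.cos(np.radians(14.6)),np.sin(np.radians(14.6)); H=np.array([.6272,.1283])
for f in [.238,.3,.35,.4,.45,.5,.55,.6,.65,.7,.75,.8,.9,1.0,1.1,1.2,1.3,1.4,1.5,1.6,1.7,1.75,1.8,1.85,1.9,1.95]:
    x=-.176*np.cos(f)+.006*np.sin(f); z=.108+.176*np.sin(f)+.006*np.cos(f)-.0199
    p=H+x*np.array([c,s]); print(f,(100*np.r_[p,z]).round(2), 'd0',(100*(np.r_[p,z]-[.4631,.0861-.0005,.1354])).round(2))
```

```text
0.238 [46.31  8.55 13.54] d0 [-0.   -0.01  0.  ]
0.3 [46.62  8.64 14.58] d0 [0.31 0.08 1.04]
0.35 [46.92  8.71 15.41] d0 [0.61 0.15 1.87]
0.4 [47.26  8.8  16.22] d0 [0.95 0.24 2.68]
0.45 [47.64  8.9  17.01] d0 [1.33 0.34 3.47]
0.5 [48.05  9.01 17.77] d0 [1.74 0.45 4.23]
0.55 [48.5   9.13 18.52] d0 [2.19 0.57 4.98]
0.6 [48.99  9.25 19.24] d0 [2.68 0.69 5.7 ]
0.65 [49.51  9.39 19.94] d0 [3.2  0.83 6.4 ]
0.7 [50.07  9.53 20.61] d0 [3.76 0.97 7.07]
0.75 [50.65  9.69 21.25] d0 [4.34 1.13 7.71]
0.8 [51.27  9.85 21.85] d0 [4.96 1.29 8.31]
0.9 [52.59 10.19 22.97] d0 [6.28 1.63 9.43]
1.0 [54.01 10.56 23.94] d0 [ 7.7  2.  10.4]
1.1 [55.51 10.95 24.77] d0 [ 9.2   2.39 11.23]
1.2 [57.09 11.36 25.43] d0 [10.78  2.8  11.89]
1.3 [58.72 11.79 25.93] d0 [12.41  3.23 12.39]
1.4 [60.4  12.22 26.26] d0 [14.09  3.66 12.72]
1.5 [62.09 12.67 26.41] d0 [15.78  4.11 12.87]
1.6 [63.8  13.11 26.38] d0 [17.49  4.55 12.84]
1.7 [65.49 13.55 26.19] d0 [19.18  4.99 12.65]
1.75 [66.33 13.77 26.02] d0 [20.02  5.21 12.48]
1.8 [67.16 13.99 25.81] d0 [20.85  5.43 12.27]
1.85 [67.97 14.2  25.56] d0 [21.66  5.64 12.02]
1.9 [68.78 14.41 25.27] d0 [22.47  5.85 11.73]
1.95 [69.56 14.61 24.94] d0 [23.25  6.05 11.4 ]
```

```bash
python3 -m inch '[-1,0.3,0.05,1.0,0, -1,0.95,0.2,2.7,0, -1,1.75,0.4,4.25,0, -1,1.75,0.4,4.25,0]'
```

```text
t: 6.72
ee_pos: [0.4802, 0.0906, 0.1782]
ee_rot: [-3.141, -0.001, 0.256]
wrist_force: [-1.2, 3.9, -1.0]
gripper_width: 0.29
```

```bash
python3 -m inch '[-1,1.0,0.15,1.4,0, -1,2.05,0.4,2.8,0, -1,3.25,0.7,4.05,0, -1,4.6,1.05,5.15,0, -1,6.0,1.4,6.1,0, -1,7.5,1.8,6.95,0, -1,9.05,2.2,7.6,0, -1,9.05,2.2,7.6,0]'
python3 - <<'E'
from h import *
s=monitor.observe(); print(s['wrist_force'],s['torque'],s['ee_pos'])
w=optics.read_camera('scene'); save('s4',w['img'][150:350,200:460].repeat(3,0).repeat(3,1))
E
```

```text
t: 7.72
ee_pos: [0.5707, 0.1142, 0.2541]
ee_rot: [-3.138, 0.001, 0.257]
wrist_force: [-1.1, 7.2, -2.4]
gripper_width: 0.291
[-1.07510966  7.15542186 -2.40423017] [ 1.01244263  0.59149116 -0.00108432] [0.57065239 0.1141794  0.25409184]
```

View pics/s4.png

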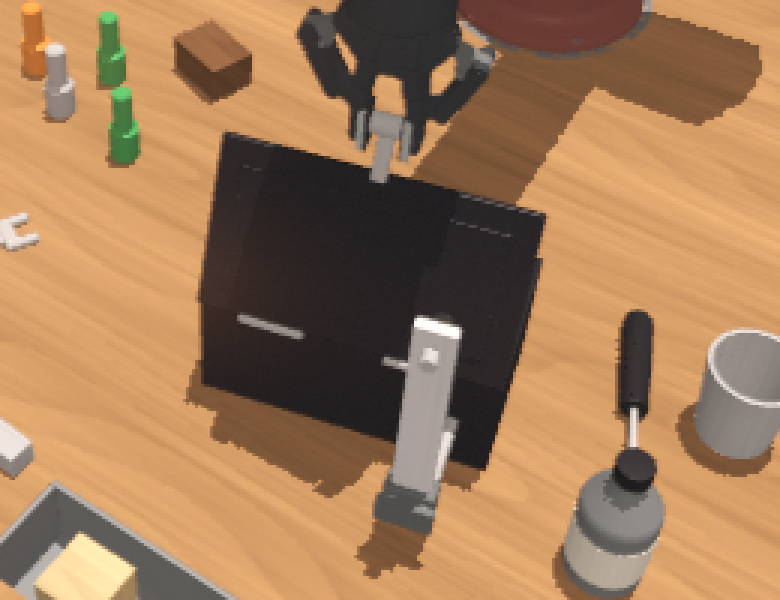

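```bash
python3 -m inch '[-1,1.65,0.5,0.5,0, -1,3.3,0.95,0.85,0, -1,5.0,1.4,1.0,0, -1,6.7,1.85,0.95,0, -1,8.1,2.2,0.8,0, -1,9.0,2.4,0.65,0, -1,9.0,2.4,0.65,0]'
python3 - <<'E'
from h import *
s=monitor.observe(); print(s['wrist_force'],s['torque'],s['ee_pos'])
t=optics.read_camera('top'); save('t5',t['img'][150:270,170:320].repeat(5,0).repeat(5,1))
t=optics.read_camera('scene'); save('s5',t['img'][180:330,240:440].repeat(4,0).repeat(4,1))
E
```

```text
t: 8.65
ee_pos: [0.6619, 0.1382, 0.2612]
ee_rot: [-3.139, -0.002, 0.257]
wrist_force: [0.3, 0.2, 2.1]
gripper_width: 0.286
[0.3164598  0.17838286 2.10033251] [-0.03684405  0.31160716  0.07644453] [0.6618899  0.13818    0.26123184]
```

View pics/t5.png

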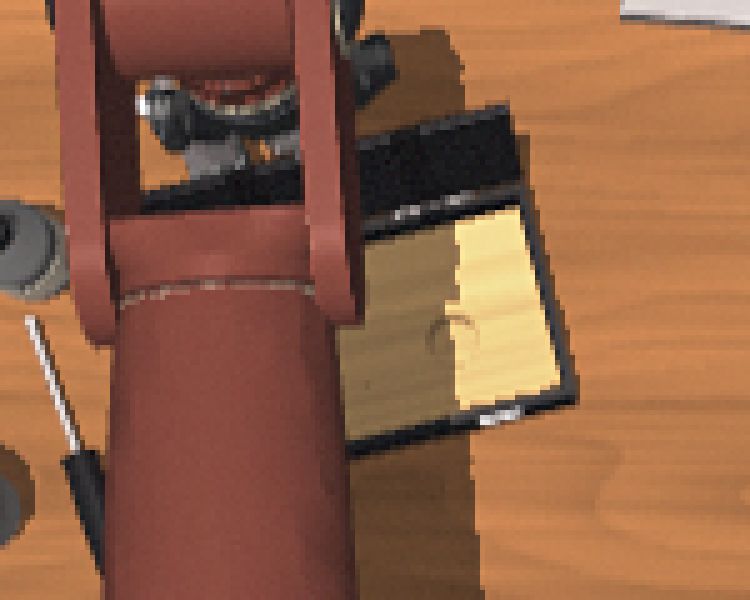

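View pics/s5.png

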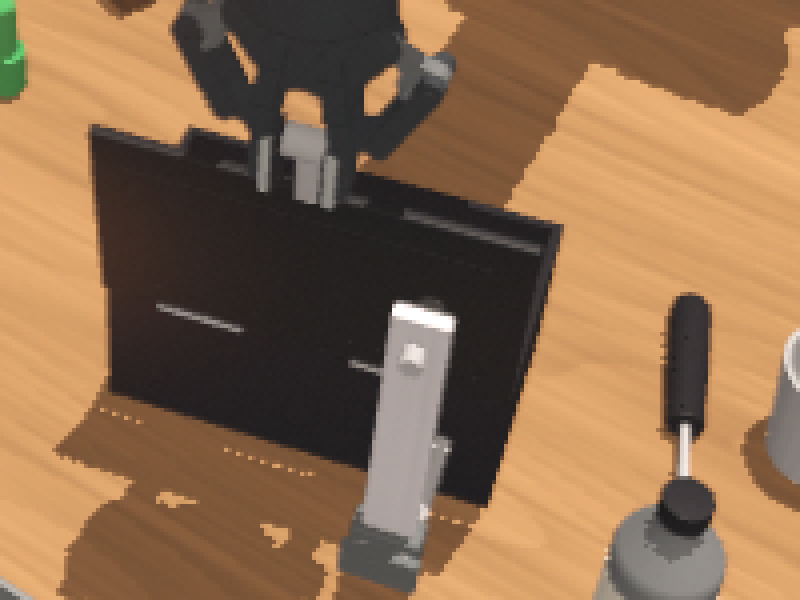

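```bash
python3 -m inch '[-1,0.35,0.1,-0.1,0, -1,0.7,0.2,-0.2,0, -1,0.97,0.27,-0.3,0]'; python3 -m inch '[-1,0.35,0.1,-0.1,0]'
```

```text
t: 9.12
ee_pos: [0.6714, 0.1406, 0.259]
ee_rot: [-3.139, -0.003, 0.257]
wrist_force: [-2.7, -2.1, 4.2]
gripper_width: 0.288
t: 9.25
ee_pos: [0.6749, 0.1416, 0.2581]
ee_rot: [-3.139, -0.003, 0.257]
wrist_force: [-3.5, -1.7, 3.0]
gripper_width: 0.288
```

```bash
python3 -m inch '[-1,0.3,0.07,-0.1,0]'; python3 -m inch '[-1,0.25,0.06,-0.1,0]'
```

```text
t: 9.38
ee_pos: [0.6782, 0.1424, 0.2572]
ee_rot: [-3.139, -0.003, 0.257]
wrist_force: [-2.8, -0.5, 5.0]
gripper_width: 0.289
t: 9.5
ee_pos: [0.681, 0.1431, 0.2563]
ee_rot: [-3.139, -0.003, 0.257]
wrist_force: [-2.9, 0.1, 4.4]
gripper_width: 0.289
```

```bash
python3 -m inch '[-1,0.25,0.06,-0.08,0]'; python3 -m inch '[-1,0.2,0.05,-0.06,0]'
```

```text
t: 9.62
ee_pos: [0.6837, 0.1438, 0.2555]
ee_rot: [-3.139, -0.003, 0.257]
wrist_force: [-3.7, -0.3, 4.0]
gripper_width: 0.287
t: 9.75
ee_pos: [0.6858, 0.1444, 0.2547]
ee_rot: [-3.139, -0.003, 0.257]
wrist_force: [-2.6, -0.4, 3.6]
gripper_width: 0.281
```

```bash
python3 -m inch '[-1,0.2,0.05,-0.07,0]'; python3 -m inch '[-1,0.15,0.04,-0.05,0]'
```

```text
t: 9.88
ee_pos: [0.688, 0.1449, 0.254]
ee_rot: [-3.139, -0.003, 0.257]
wrist_force: [-3.8, -1.5, 4.8]
gripper_width: 0.286
t: 10.0
ee_pos: [0.6896, 0.1454, 0.2534]
ee_rot: [-3.139, -0.003, 0.257]
wrist_force: [-2.8, -1.3, 4.4]
gripper_width: 0.289
```

Run:
```python
from h import *
t=optics.read_camera('scene'); save('s6',t['img'][220:310,290:410].repeat(6,0).repeat(6,1))
print(optics.mark_of('stop',t),optics.mark_of('knob',t))
```

```text
[{'xyz': [0.6619, 0.2131, 0.2155], 'p': 0.56}] [{'xyz': [0.6821, 0.1425, 0.2744], 'p': 0.8}]
```

View pics/s6.png

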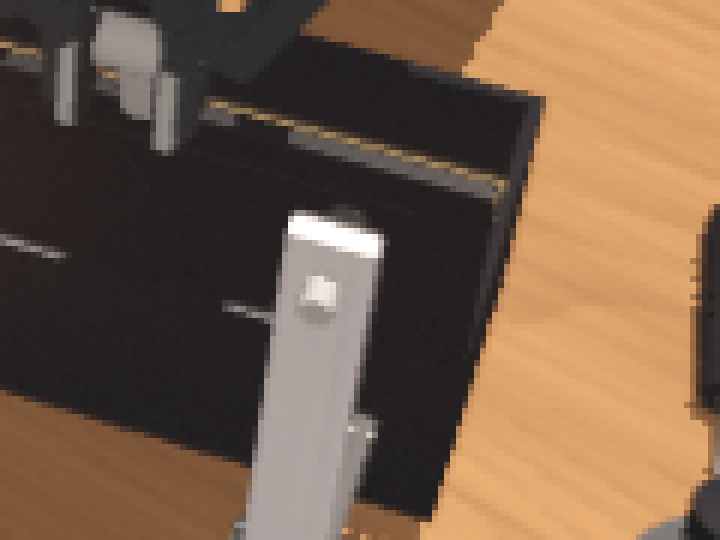

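The dome is still partly visible at about (347,218) in the crop and there has been no force jump, so I'll continue in small steps.

```bash
python3 -m inch '[-1,0.15,0.04,-0.06,0]'; python3 -m inch '[-1,0.15,0.04,-0.06,0]'
```

```text
t: 10.28
ee_pos: [0.6912, 0.1458, 0.2527]
ee_rot: [-3.139, -0.004, 0.257]
wrist_force: [-2.7, -1.1, 4.3]
gripper_width: 0.287
t: 10.4
ee_pos: [0.6928, 0.1462, 0.2522]
ee_rot: [-3.139, -0.004, 0.257]
wrist_force: [-2.3, -0.8, 4.4]
gripper_width: 0.29
```

```bash
python3 -m inch '[-1,0.15,0.04,-0.06,0]'; python3 -m inch '[-1,0.15,0.04,-0.06,0]'; python3 -m inch '[-1,0.15,0.04,-0.06,0]'
```

```text
t: 10.52
ee_pos: [0.6943, 0.1466, 0.2515]
ee_rot: [-3.139, -0.003, 0.257]
wrist_force: [-2.8, -0.1, 3.7]
gripper_width: 0.292
t: 10.65
ee_pos: [0.6959, 0.147, 0.2509]
ee_rot: [-3.139, -0.003, 0.257]
wrist_force: [-3.1, -0.3, 2.8]
gripper_width: 0.284
t: 10.78
ee_pos: [0.6975, 0.1474, 0.2502]
ee_rot: [-3.139, -0.003, 0.257]
wrist_force: [-2.5, -1.3, 4.3]
gripper_width: 0.288
```

Run:
```python
from h import *
t=optics.read_camera('scene'); save('s7',t['img'][220:310,290:410].repeat(6,0).repeat(6,1))
w=optics.read_camera('wrist'); save('w7',w['img'])
```

```text
(no output)
```

View pics/s7.png

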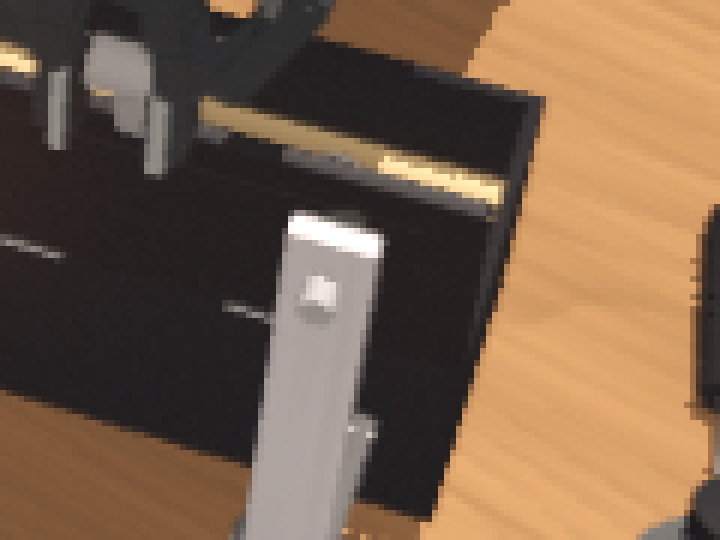

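View pics/w7.png

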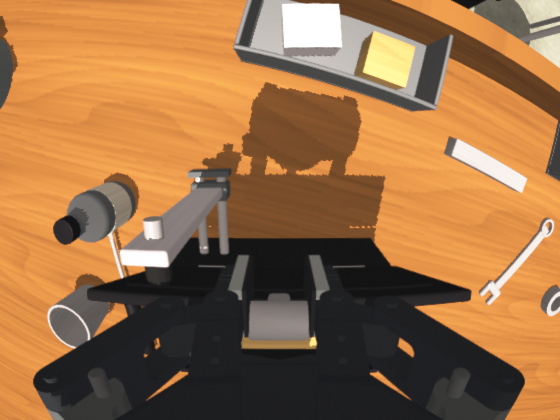

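Run:
```python
from h import *
s=monitor.observe(); w=optics.read_camera('wrist')
c,sn=np.cos(np.radians(14.6)),np.sin(np.radians(14.6))
for px in ((279,318),(279,323),(279,328)):
    e,v=wray(w,s,px)
    H=np.array([.6272,.1283])
    f=lambda P:(np.array([(P[0]-H[0])*c+(P[1]-H[1])*sn, P[2]-.108]))
    ts=np.linspace(0.05,.3,5001); P=np.array([f(e+v*t) for t in ts]); r=np.hypot(P[:,0],P[:,1])
    i=np.argmin(abs(r-.1761)); print(px,P[i],r[i],'phi',np.pi-np.arctan2(P[i,1],P[i,0])-.034,'tcp',f(s['ee_pos']))
    i=np.argmin(abs(P[:,1]+.108-s['ee_pos'][2]-.02)); print('same z as grasp:',P[i],r[i])
```

```text
(279, 318) [0.06150637 0.16501205] 0.17610226988818498 phi 1.893582998227218 tcp [0.0730613  0.14214728]
same z as grasp: [0.05957433 0.16215377] 0.17275111465407492
(279, 323) [0.05936288 0.16581774] 0.176123462607971 phi 1.8805809316122473 tcp [0.0730613  0.14214728]
same z as grasp: [0.05678581 0.16212874] 0.17178578864509694
(279, 328) [0.05716661 0.1665801 ] 0.17611630064340425 phi 1.8673806799745007 tcp [0.0730613  0.14214728]
same z as grasp: [0.05397717 0.16216083] 0.1709083667611465
```

The knob has crept to the near edge of the pads, and the ray puts the lid at about 1.88 rad. I'll open slightly, re-centre on the knob and grip again.

```bash
python3 -m inch '[0.1,0,0,0,0, 0.1,0,0,0,0, 0.1,-0.6,-0.15,0.2,0, 0.1,-1.2,-0.3,0.4,0, 0.1,-1.2,-0.3,0.4,0]'
python3 - <<'E'
from h import *
w=optics.read_camera('wrist'); save('w8',w['img'])
s=monitor.observe(); print(s['wrist_force'],s['torque'])
E
```

```text
t: 11.55
ee_pos: [0.6855, 0.1444, 0.2548]
ee_rot: [-3.139, -0.005, 0.257]
wrist_force: [0.0, -0.7, 0.1]
gripper_width: 0.552
[-0.21305522  0.0816454  -0.44628769] [0.009998   0.00824989 0.03444744]
```

View pics/w8.png

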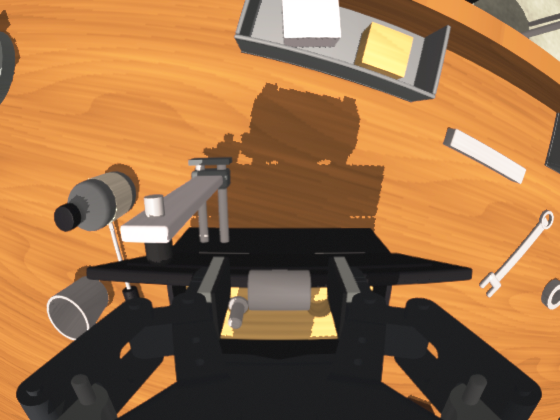

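```bash
python3 -m inch '[-1,0,0,0,0, -1,0,0,0,0, -1,0,0,0,0, -1,0,0,0,0]'; python3 -m inch '[-1,0.2,0.05,-0.06,0]';python3 -m inch '[-1,0.15,0.04,-0.05,0]'
```

```text
t: 12.1
ee_pos: [0.6857, 0.1444, 0.2549]
ee_rot: [-3.14, -0.005, 0.257]
wrist_force: [0.2, -1.0, 2.2]
gripper_width: 0.292
t: 12.22
ee_pos: [0.6867, 0.1446, 0.2545]
ee_rot: [-3.139, -0.002, 0.256]
wrist_force: [-9.3, -2.5, 5.6]
gripper_width: 0.29
t: 12.35
ee_pos: [0.6867, 0.1446, 0.2545]
ee_rot: [-3.139, 0.003, 0.256]
wrist_force: [-9.7, -2.7, 5.7]
gripper_width: 0.291
```

```bash
python3 -m inch '[-1,0.1,0.025,-0.03,0]'; python3 -m inch '[-1,0.1,0.025,-0.03,0,-1,0.1,0.025,-0.03,0]'; python3 -m inch '[-1,0.1,0.025,-0.03,0,-1,0.1,0.025,-0.03,0]'
```

```text
t: 12.48
ee_pos: [0.6866, 0.1446, 0.2545]
ee_rot: [-3.139, 0.006, 0.256]
wrist_force: [-5.5, -1.0, 3.3]
gripper_width: 0.293
t: 12.72
ee_pos: [0.6866, 0.1446, 0.2545]
ee_rot: [-3.139, 0.01, 0.256]
wrist_force: [-7.1, -2.0, 3.3]
gripper_width: 0.288
t: 12.98
ee_pos: [0.6865, 0.1445, 0.2545]
ee_rot: [-3.139, 0.013, 0.256]
wrist_force: [-6.1, -2.1, 4.1]
gripper_width: 0.287
```

The lid is pressed on the stop with about 7 N at the knob for over 0.5 s. Next I'll ease off and release.

```bash
python3 -m inch '[-1,0.1,0.025,-0.03,0, -1,0.05,0.01,0,0, 0.2,0,0,0,0, 0.2,0,0,0,0, 0.2,0,0,0,0]'
python3 - <<'E'
from h import *
w=optics.read_camera('wrist'); save('w9',w['img'])
s=monitor.observe(); print(s['wrist_force'],s['torque'])
E
```

```text
t: 13.6
ee_pos: [0.6867, 0.1446, 0.2543]
ee_rot: [-3.139, 0.013, 0.257]
wrist_force: [0.7, 0.7, 0.1]
gripper_width: 0.6
[-0.53823897 -0.14825458  1.13988834] [-0.0097709  -0.02328768  0.04627929]
```

View pics/w9.png

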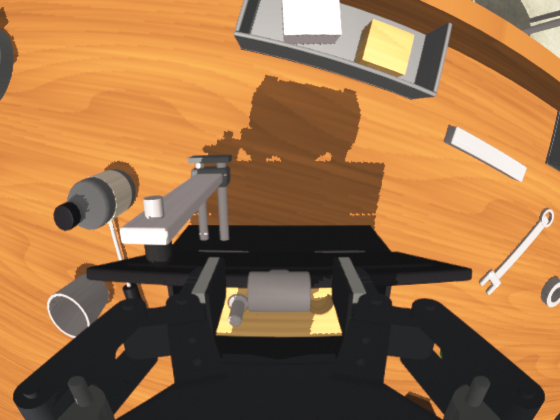

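```bash
python3 -m inch '[0.3,0,0,3,0, 0.3,0,0,7,0, 0.3,-2,-1,8,0, 0.3,-10,-5,8,0, 0.3,-18,-9,6,0, 0.3,-20,-10,5,0, 0.3,-20,-10,5,0, 0.3,-20,-10,5,0]'
python3 - <<'E'
from h import *
s=monitor.observe(); w=optics.read_camera('wrist'); save('w10',w['img'])
print(s['ee_pos'],s['ee_rot'])
for n in ('pocket','gauge_b','case','stop','knob','lid_hinge'): print(n,[(q['xyz'],q['p']) for q in optics.mark_of(n,w)][:4])
sc=optics.read_camera('scene'); 
for n in ('stop','knob','lid_hinge'): print(n,[(q['xyz'],q['p']) for q in optics.mark_of(n,sc)][:2])
save('s10',sc['img'][150:350,200:460].repeat(3,0).repeat(3,1))
E
```

```text
t: 14.65
ee_pos: [0.486, 0.0443, 0.3044]
ee_rot: [-3.139, 0.012, 0.256]
wrist_force: [0.3, 0.1, 0.5]
gripper_width: 0.649
[0.48596161 0.04432185 0.30436861] [-3.13942169  0.01192915  0.25553877]
pocket [([0.4618, -0.3018, -0.0034], 0.66), ([0.5656, 0.0609, 0.0593], 0.58)]
gauge_b [([0.3994, -0.2954, -0.0002], 0.96), ([0.4786, -0.2157, -0.0014], 0.85), ([0.4672, -0.3006, 0.0002], 0.72), ([0.4296, -0.3664, 0.0012], 0.62)]
case [([0.5598, 0.1082, 0.0012], 0.66)]
stop []
knob []
lid_hinge [([0.6312, 0.1323, 0.1086], 0.96)]
stop [([0.6605, 0.2107, 0.2127], 0.62)]
knob [([0.6917, 0.1471, 0.2727], 0.72)]
lid_hinge [([0.6261, 0.1305, 0.1097], 0.69), ([0.7992, -0.1217, -0.0032], 0.26)]
```

View pics/w10.png

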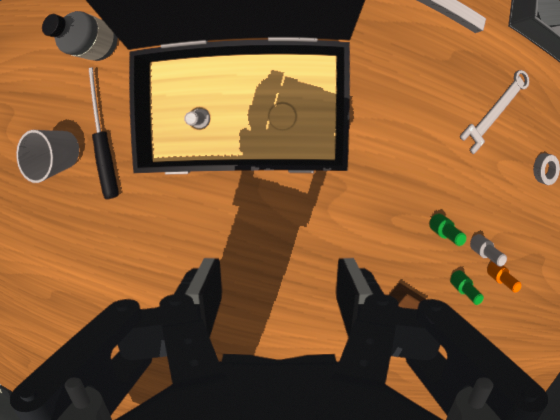

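View pics/s10.png

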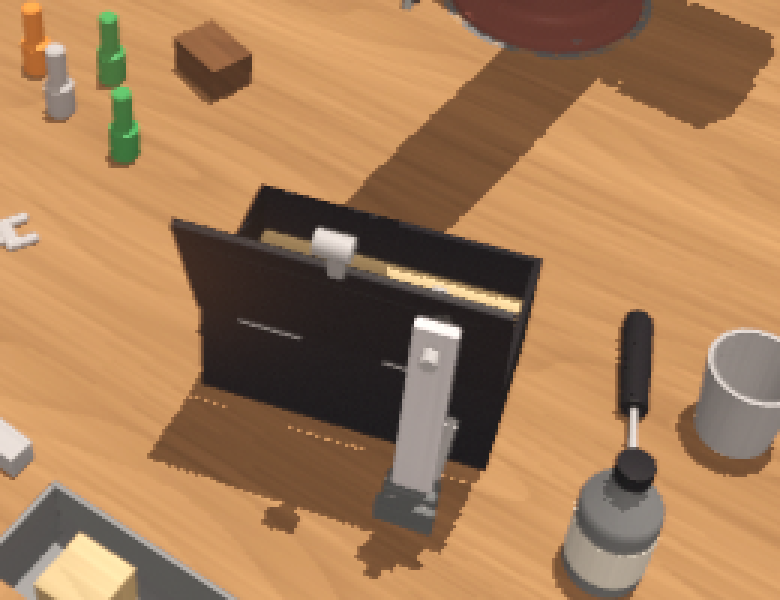

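```bash
python3 - <<'E'
from h import *
s=monitor.observe(); w=optics.read_camera('wrist')
c=cv2.resize(w['img'][90:145,240:325],None,fx=8,fy=8,interpolation=cv2.INTER_CUBIC); save('w10c',c)
print(watz(w,s,(282,117),.058))
E
python3 -m inch '[0.3,-1,-6,0,8, 0.3,-2.3,-35,-8,18, 0.3,-2.3,-35,-8,18, 0.3,-2.3,-35,-8,18, 0.3,-2.3,-35,-8,18, 0.3,-2.3,-35,-8,18, 0.3,-2.3,-35,-8,18, 0.3,-2.3,-35,-8,18]'
python3 - <<'E'
from h import *
s=monitor.observe(); w=optics.read_camera('wrist'); save('w11',w['img'])
print(s['ee_pos'],s['ee_rot'])
for n in ('gauge',): print(n,[(q['xyz'],q['p']) for q in optics.mark_of(n,w)][:4])
E
```

```text
[0.55978121 0.05955349 0.058     ]
t: 16.25
ee_pos: [0.4638, -0.3051, 0.2243]
ee_rot: [-3.139, 0.013, 0.571]
wrist_force: [-0.1, 0.2, 0.6]
gripper_width: 0.65
[ 0.46384881 -0.30507486  0.22428975] [-3.13868736  0.01273292  0.57057043]
gauge [([0.4657, -0.3025, 0.0002], 0.97), ([0.4265, -0.3704, 0.0032], 0.87), ([0.4793, -0.2154, -0.0016], 0.83), ([0.3991, -0.2971, -0.0018], 0.71)]
```

View pics/w11.png

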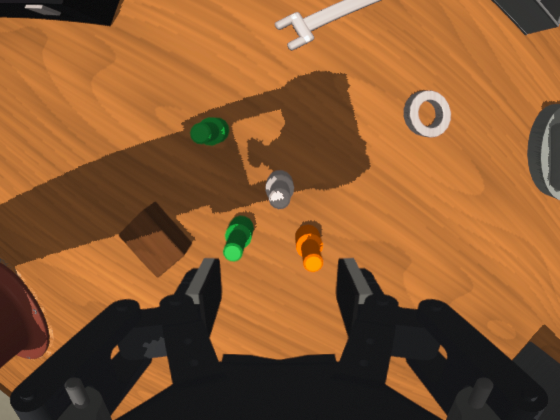

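View pics/w10c.png

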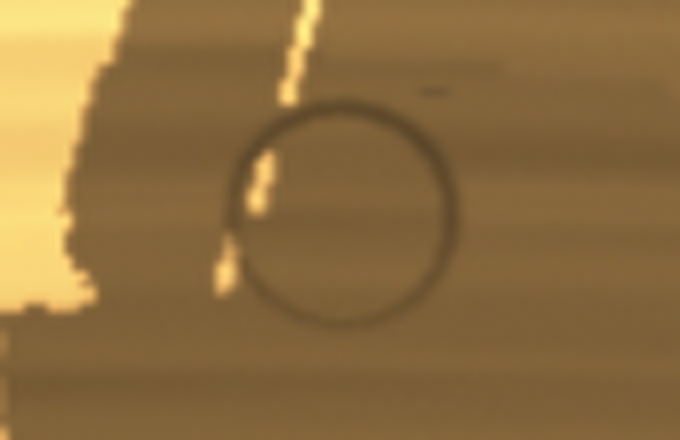

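Run:
```python
from h import *
s=monitor.observe(); w=optics.read_camera('wrist')
im=w['img'][160:225,245:315]; save('w11c',cv2.resize(im,None,fx=8,fy=8,interpolation=cv2.INTER_CUBIC))
for z,px in ((.08,(277,196)),(.08,(277,199)),(.038,(280,186)),(.08,(239-5,252)),(.08,(313,262))): print(z,px,watz(w,s,px,z).round(4))
```

```text
0.08 (277, 196) [ 0.466 -0.302  0.08 ]
0.08 (277, 199) [ 0.4636 -0.3035  0.08  ]
0.038 (280, 186) [ 0.4679 -0.3041  0.038 ]
0.08 (234, 252) [ 0.3971 -0.297   0.08  ]
0.08 (313, 262) [ 0.4296 -0.3669  0.08  ]
```

View pics/w11c.png

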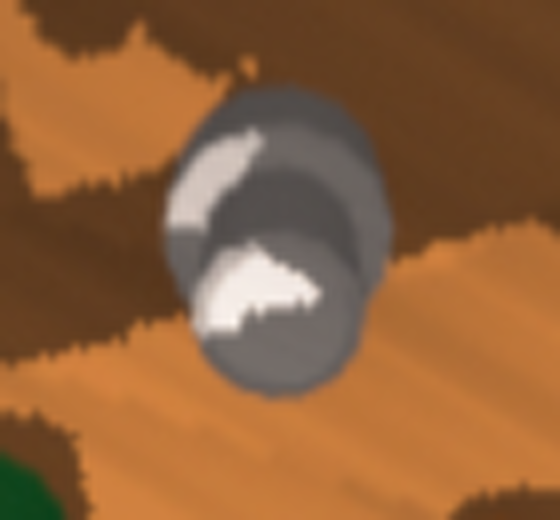

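```bash
python3 -m inch '[0.3,0.15,0,-5,0, 0.3,0.15,0,-10.5,0, 0.3,0.15,0,-10.5,0]'
python3 - <<'E'
from h import *
w=optics.read_camera('wrist'); save('w12',w['img'])
E
```

```text
t: 16.77
ee_pos: [0.4634, -0.3008, 0.1155]
ee_rot: [-3.131, 0.015, 0.574]
wrist_force: [0.2, -0.1, 0.2]
gripper_width: 0.653
```

View pics/w12.png

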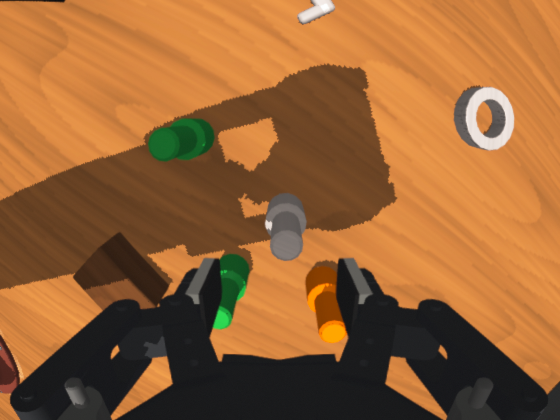

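```bash
python3 -m inch '[0.2,0.2,-0.45,-2,-0.2, 0.2,0.2,-0.45,-4.5,-0.2, 0.2,0.2,-0.45,-7.2,-0.2, 0.2,0.2,-0.45,-7.2,-0.2, 0.2,0.2,-0.45,-7.2,-0.2]'
python3 - <<'E'
from h import *
w=optics.read_camera('wrist'); save('w13',w['img'])
E
```

```text
t: 17.45
ee_pos: [0.4685, -0.3081, 0.049]
ee_rot: [-3.14, 0.013, 0.571]
wrist_force: [0.3, 0.2, 0.5]
gripper_width: 0.598
```

View pics/w13.png

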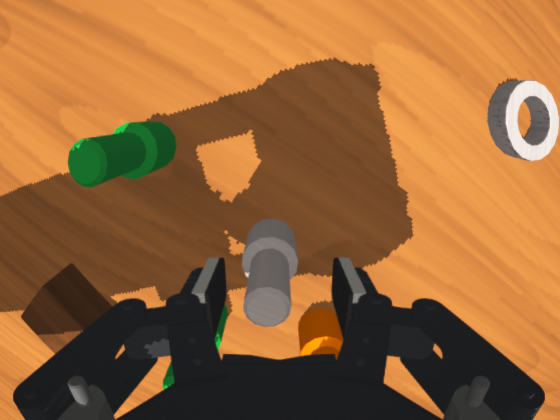

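Run:
```python
from h import *
s=monitor.observe(); w=optics.read_camera('wrist'); print(s['ee_pos'],s['joint_velocities'].round(3) if hasattr(s['joint_velocities'],'round') else s['joint_velocities'])
print(watz(w,s,(267.5,305),.08), watz(w,s,(270,250),.038))
```

```text
[ 0.46861209 -0.30827691  0.04930245] [ 0.001 -0.004  0.001  0.    -0.001  0.   ]
[ 0.46684487 -0.30478514  0.08      ] [ 0.47207814 -0.30145154  0.038     ]
```

```bash
python3 -m inch '[0.2,-0.2,0.35,-0.5,0, 0.2,-0.2,0.35,-0.5,0, 0.2,-0.2,0.35,-0.5,0]'
python3 - <<'E'
from h import *
s=monitor.observe(); w=optics.read_camera('wrist'); save('w14',w['img'][200:380,160:400].repeat(3,0).repeat(3,1)); print(s['ee_pos'])
E
```

```text
t: 17.92
ee_pos: [0.4666, -0.3047, 0.0444]
ee_rot: [-3.141, 0.012, 0.571]
wrist_force: [-0.5, -1.3, -0.2]
gripper_width: 0.599
[ 0.46657699 -0.30467628  0.04439176]
```

View pics/w14.png

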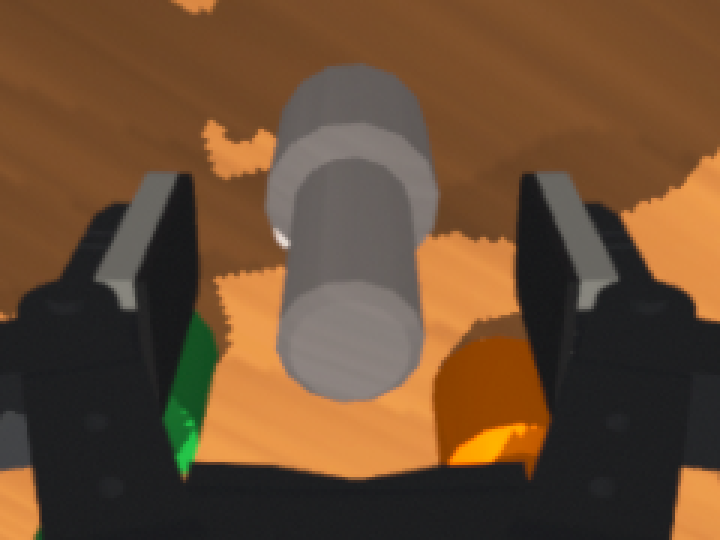

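```bash
python3 -m inch '[-1,0,0,0,0, -1,0,0,0,0, -1,0,0,0,0, -1,0,0,0,0, -1,0,0,0,0]';  python3 -m inch '[-1,0,0,1,0, -1,0,0,2,0, -1,0,0,2,0]'
python3 - <<'E'
from h import *
s=monitor.observe(); w=optics.read_camera('wrist'); save('w15',w['img'][200:380,160:400].repeat(3,0).repeat(3,1)); print(s['ee_pos'],s['wrist_force'])
E
```

```text
t: 18.6
ee_pos: [0.4666, -0.3047, 0.0445]
ee_rot: [-3.141, 0.012, 0.571]
wrist_force: [-0.3, 1.3, 3.1]
gripper_width: 0.216
t: 18.98
ee_pos: [0.4673, -0.3053, 0.0658]
ee_rot: [3.14, 0.012, 0.571]
wrist_force: [0.2, -0.1, -3.6]
gripper_width: 0.211
[ 0.46728641 -0.30534056  0.06579896] [ 0.22069401 -0.06155454 -3.60030759]
```

View pics/w15.png

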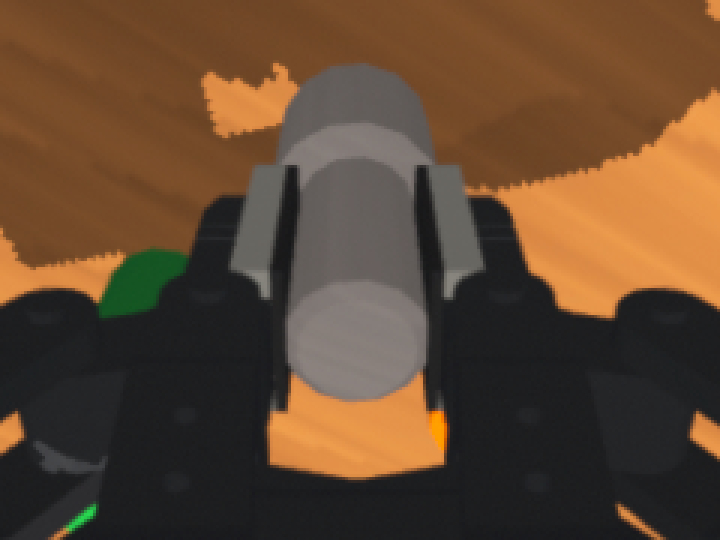

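Steel gauge held, and the wrist reads about its weight. I'll lift it and carry it over the pocket at a bottom height of about 150 mm.

```bash
python3 -m inch '[-1,0,0,5,0, -1,0,0,10,0, -1,1,4,13,-4, -1,2.5,10,13.5,-10, -1,4,16,13.5,-18, -1,5.5,22,13.5,-18, -1,7,28,13.5,-18, -1,8,32,13.5,-18]'; python3 -m inch '[-1,0.6,2.5,0,0, -1,1.1,4.2,0,0, -1,1.1,4.2,0,0, -1,1.1,4.2,0,0]'
```

```text
t: 20.02
ee_pos: [0.5467, 0.0176, 0.1997]
ee_rot: [-3.142, 0.012, 0.258]
wrist_force: [1.3, -0.1, -2.4]
gripper_width: 0.213
t: 20.52
ee_pos: [0.5576, 0.0588, 0.1994]
ee_rot: [3.141, 0.013, 0.258]
wrist_force: [0.1, 0.2, -2.6]
gripper_width: 0.215
```

Run:
```python
from h import *
s=monitor.observe(); w=optics.read_camera('wrist'); save('w16',w['img']); print(s['ee_pos'],s['ee_rot'],s['wrist_force'],s['gripper_width'])
print([(q['xyz'],q['p']) for q in optics.mark_of('pocket',w)])
```

```text
[0.5576464  0.05875519 0.19943447] [3.14120366 0.01297452 0.25750073] [ 0.0717247   0.24704894 -2.57524124] 0.215055218408451
[([0.5693, 0.0624, 0.0595], 0.71)]
```

View pics/w16.png

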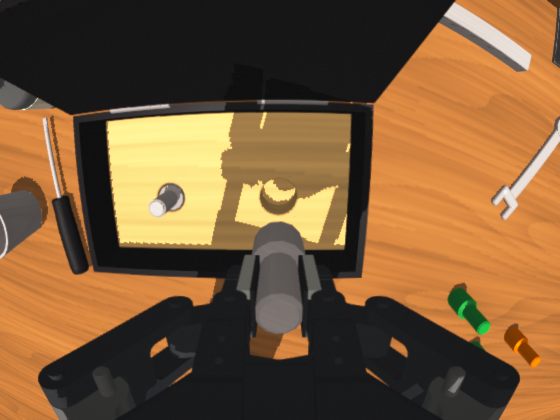

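Run:
```python
from h import *
w=optics.read_camera('wrist'); im=w['img']
save('w16a',cv2.resize(im[165:225,245:315],None,fx=8,fy=8,interpolation=cv2.INTER_CUBIC))
save('w16b',cv2.resize(im[215:340,235:325],None,fx=4.5,fy=4.5,interpolation=cv2.INTER_CUBIC))
```

```text
(no output)
```

View pics/w16a.png

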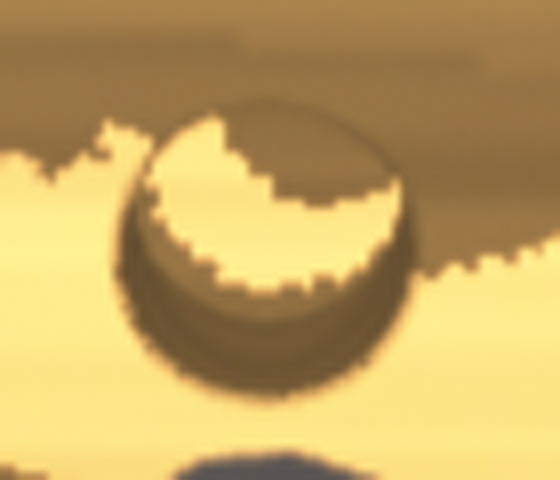

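View pics/w16b.png

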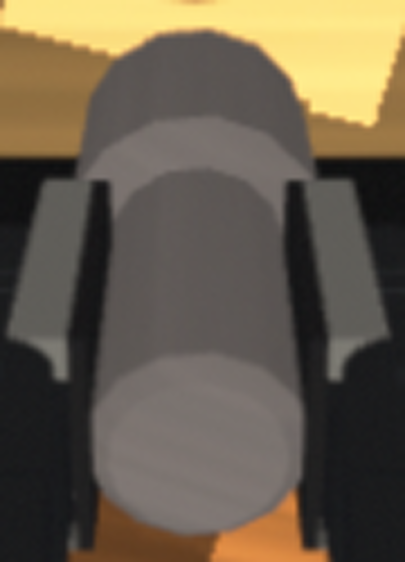

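```bash
cat > fit.py <<'E'
from h import *
from scipy.optimize import least_squares
s=monitor.observe(); w=optics.read_camera('wrist')
T=np.array(w['tool_from_camera']); Rw=Ro.from_euler('xyz',s['ee_rot']).as_matrix(); K=w['mtx']
def wproj(P):
    q=((P-np.array(s['ee_pos']))@Rw); q=(q-T[:3,3])@T[:3,:3]
    a=np.array([q[:,0],-q[:,1],-q[:,2]]).T; r=np.hypot(a[:,0],a[:,1]); th=np.arctan2(r,a[:,2])
    return K[0,2]+K[0,0]*th*a[:,0]/r, K[1,2]+K[0,0]*th*a[:,1]/r
al=np.linspace(0,2*np.pi,361)
def circ(p,z,r):
    ax=np.array([p[2],p[3],1.]); ax/=np.linalg.norm(ax)
    c=np.array([p[0],p[1],s['ee_pos'][2]-.0445])+ax*z
    u=np.cross([0,1,0],ax);u/=np.linalg.norm(u);v=np.cross(ax,u)
    return wproj(c+r*np.outer(np.cos(al),u)+r*np.outer(np.sin(al),v))
def res(p,o):
    x,y=circ(p,.08,.010); a=[x.min(),x.max(),y.min(),y.max()]
    x,y=circ(p,.038,.015); a+=[x.min(),x.max()]
    x2,y2=circ(p,.002,.015); x3,y3=circ(p,0,.013); a+=[min(y2.min(),y3.min())]
    return np.array(a)-o
o=np.array([255.3,302.0,293.0,333.6,252.0,304.2,221.4])
f=least_squares(lambda p:res(p,o),[s['ee_pos'][0],s['ee_pos'][1],0,0],x_scale=[.001,.001,.01,.01],diff_step=1e-4)
print('tcp',s['ee_pos']); print('gauge foot',f.x.round(4),'res',f.fun.round(2))
# pocket rim
def rp(p):
    P=np.c_[p[0]+.01675*np.cos(al),p[1]+.01675*np.sin(al),np.full(361,.058)]; x,y=wproj(P)
    return np.array([x.min(),x.max(),y.min(),y.max()])-[245+117/8-.4,245+413/8-.4,165+98/8-.4,165+398/8-.4]
g=least_squares(rp,[.56,.06],x_scale=.001,diff_step=1e-4); print('pocket',g.x.round(4),g.fun.round(2)); print('shift cm',(100*(g.x-f.x[:2])).round(2))
E
python3 fit.py
```

```text
tcp [0.55772279 0.05864259 0.19966177]
gauge foot [0.5547 0.0576 0.0308 0.0018] res [-2.37  2.4  -0.74  1.39 -3.53  3.5  -0.01]
pocket [0.5614 0.0596] [-0.21  0.21  0.55 -0.57]
shift cm [0.68 0.2 ]
```

```bash
cat >> fit.py <<'E'
def circ(p,z,r):
    ax=np.array([p[2],p[3],1.]); ax/=np.linalg.norm(ax)
    c=np.array([p[0],p[1],s['ee_pos'][2]-.0445+p[4]])+ax*z
    u=np.cross([0,1,0],ax);u/=np.linalg.norm(u);v=np.cross(ax,u)
    return wproj(c+r*np.outer(np.cos(al),u)+r*np.outer(np.sin(al),v))
f=least_squares(lambda p:res(p,o),[s['ee_pos'][0],s['ee_pos'][1],0,0,0],x_scale=[.001,.001,.01,.01,.001],diff_step=1e-4)
print('gauge foot',f.x.round(4),'res',f.fun.round(2))
E
python3 fit.py
```

```text
tcp [0.55772969 0.05875069 0.19971024]
gauge foot [0.5547 0.0578 0.0308 0.0017] res [-2.37  2.4  -0.74  1.39 -3.53  3.5  -0.01]
pocket [0.5614 0.0598] [-0.21  0.21  0.55 -0.57]
shift cm [0.68 0.2 ]
gauge foot [ 0.5514  0.0569 -0.0101 -0.0093 -0.0104] res [-0.12  0.13  1.12 -1.54 -1.6   1.59  0.4 ]
```

The pocket rim shows at about (278,196) and the gauge axis at 279. The close-range fit disagrees by a few mm, so I'll drop to just above the mouth and compare the foot and the rim at the same height.

```bash
python3 -m inch '[-1,0.4,0.1,-3,0, -1,0.4,0.1,-6,0, -1,0.4,0.1,-8,0, -1,0.4,0.1,-8,0, -1,0.4,0.1,-8,0]'
python3 - <<'E'
from h import *
s=monitor.observe();w=optics.read_camera('wrist'); im=w['img']; print(s['ee_pos'],s['wrist_force'])
save('w17',cv2.resize(im[180:280,215:345],None,fx=6,fy=6,interpolation=cv2.INTER_CUBIC))
E
```

```text
t: 21.4
ee_pos: [0.5626, 0.0598, 0.121]
ee_rot: [3.141, 0.01, 0.257]
wrist_force: [-0.3, 0.4, -2.2]
gripper_width: 0.214
[0.56262162 0.05977227 0.12101023] [-0.292194    0.38726703 -2.22115621]
```

View pics/w17.png

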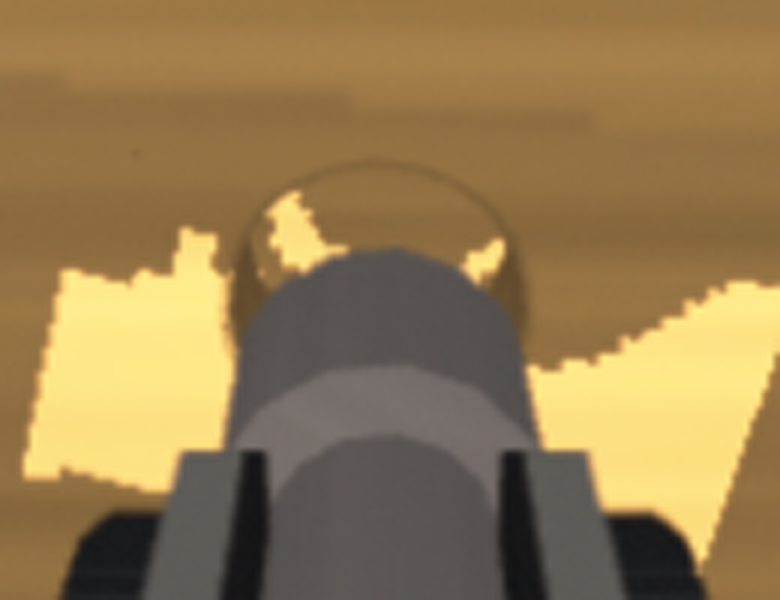

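```bash
cat > fit2.py <<'E'
import sys; from h import *
rim,foot,xr,xf=map(float,sys.argv[1:5])
s=monitor.observe(); w=optics.read_camera('wrist'); y=s['ee_rot'][2]
tx=np.array([np.cos(y),np.sin(y)]); p0=np.array(s['ee_pos'])
zf=p0[2]-.0445
a=watz(w,s,(xr,rim),.058)[:2]-p0[:2]; 
b=max([watz(w,s,(xf,foot),zf+dz)[:2]@tx-r for dz,r in ((.002,.015),(0,.013))]) if 0 else None
ty=np.array([-np.sin(y),np.cos(y)])
print('rim centre rel tcp along tool x',1000*(a@tx)-16.75,'lat',1000*a@ty)
for dz,r in ((.002,.015),(0,.013)):
    q=watz(w,s,(xf,foot),zf+dz)[:2]-p0[:2]; print('foot centre rel tcp',1000*(q@tx)-1000*r,'lat',1000*q@ty)
print(zf,p0)
E
python3 fit2.py 206.2 220.8 277.9 278.2
```

```text
rim centre rel tcp along tool x -0.9922348012493831 lat -0.2973771915258403
foot centre rel tcp -2.5482409700897346 lat -0.4873693558293626
foot centre rel tcp -1.1865467804666192 lat -0.48748062819915267
0.07698147329284237 [0.56294065 0.0597945  0.12148147]
```

```bash
python3 -m inch '[-1,0.1,0.03,-0.7,0, -1,0.13,0.03,-1.4,0, -1,0.13,0.03,-1.4,0]'
python3 - <<'E'
from h import *
s=monitor.observe();w=optics.read_camera('wrist'); im=w['img']; print(s['ee_pos'],s['wrist_force'])
save('w18',cv2.resize(im[180:280,215:345],None,fx=6,fy=6,interpolation=cv2.INTER_CUBIC))
E
```

```text
t: 21.88
ee_pos: [0.5635, 0.0602, 0.1064]
ee_rot: [3.141, 0.011, 0.257]
wrist_force: [0.6, -0.2, -3.2]
gripper_width: 0.215
[0.56349421 0.06016831 0.10643596] [ 0.56776681 -0.20760774 -3.23995909]
```

View pics/w18.png

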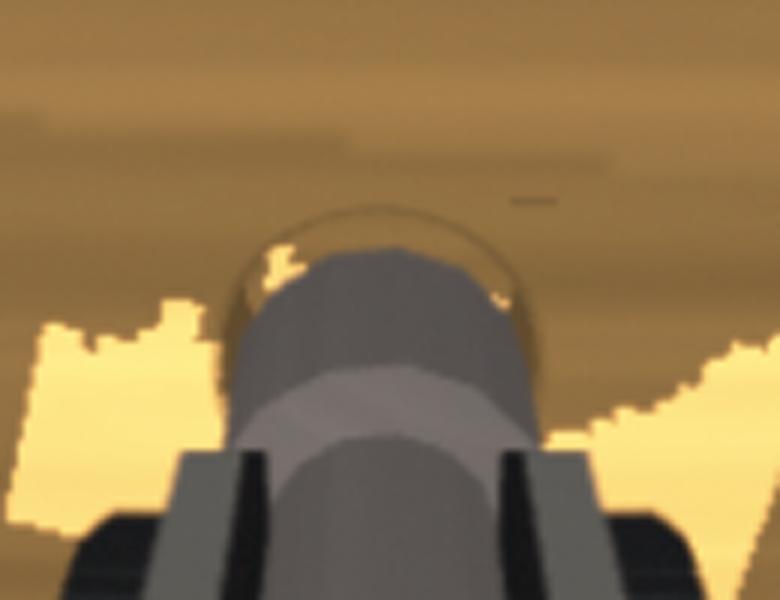

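```bash
python3 fit2.py 214.0 220.8 278.2 278.4
```

```text
rim centre rel tcp along tool x -2.013196882081374 lat -0.4719758123659464
foot centre rel tcp -2.5924022934309328 lat -0.5906218279743619
foot centre rel tcp -1.2332659927202076 lat -0.5912877100343783
0.062329651536182015 [0.56376715 0.06020035 0.10682965]
```

```bash
python3 -m inch '[-1,0.05,0.02,-0.2,0, -1,0.05,0.02,-0.4,0]'; python3 -m inch '[-1,0,0,-0.2,0]';python3 -m inch '[-1,0,0,-0.2,0]'
```

```text
t: 22.22
ee_pos: [0.5646, 0.0604, 0.1032]
ee_rot: [3.141, 0.01, 0.257]
wrist_force: [-0.9, -0.3, -3.0]
gripper_width: 0.217
t: 22.35
ee_pos: [0.5646, 0.0604, 0.101]
ee_rot: [3.141, 0.01, 0.257]
wrist_force: [-0.9, -0.2, -2.8]
gripper_width: 0.218
t: 22.48
ee_pos: [0.5646, 0.0604, 0.0989]
ee_rot: [3.141, 0.01, 0.257]
wrist_force: [0.3, 0.3, -2.6]
gripper_width: 0.218
```

```bash
python3 -m inch '[-1,0,0,-0.3,0]'; python3 -m inch '[-1,0,0,-0.3,0]';python3 -m inch '[-1,0,0,-0.4,0]'
python3 - <<'E'
from h import *
w=optics.read_camera('wrist'); im=w['img']
save('w19',cv2.resize(im[180:280,215:345],None,fx=6,fy=6,interpolation=cv2.INTER_CUBIC))
E
```

```text
t: 22.6
ee_pos: [0.5645, 0.0604, 0.0958]
ee_rot: [3.141, 0.01, 0.257]
wrist_force: [-0.5, 0.1, -2.8]
gripper_width: 0.216
t: 22.72
ee_pos: [0.5645, 0.0604, 0.0925]
ee_rot: [3.141, 0.01, 0.257]
wrist_force: [0.5, -0.2, -2.8]
gripper_width: 0.22
t: 22.85
ee_pos: [0.5645, 0.0604, 0.0883]
ee_rot: [3.141, 0.01, 0.257]
wrist_force: [-0.5, -0.3, -3.6]
gripper_width: 0.214
```

View pics/w19.png

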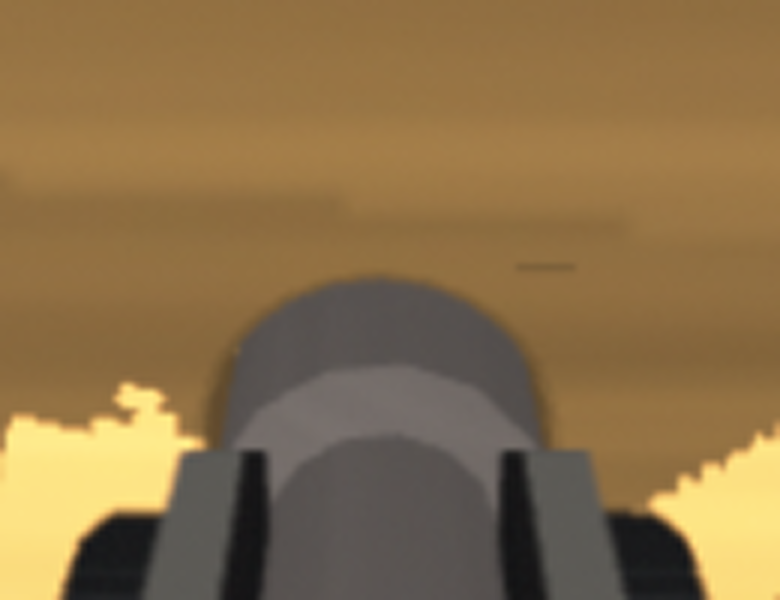

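The foot is inside the pocket, with only its weight on the wrist. I'll go on down, then approach the floor in millimetre steps.

```bash
python3 -m inch '[-1,-0.05,-0.01,-0.4,0, -1,-0.05,-0.01,-0.8,0]'; python3 -m inch '[-1,0,0,-0.4,0, -1,0,0,-0.6,0]'; python3 -m inch '[-1,0,0,-0.15,0]'
```

```text
t: 23.15
ee_pos: [0.5635, 0.0603, 0.0792]
ee_rot: [3.141, 0.011, 0.257]
wrist_force: [0.5, 0.1, -2.7]
gripper_width: 0.213
t: 23.4
ee_pos: [0.5632, 0.0603, 0.0727]
ee_rot: [3.141, 0.012, 0.257]
wrist_force: [1.0, 0.4, -3.9]
gripper_width: 0.219
t: 23.52
ee_pos: [0.5633, 0.0603, 0.0711]
ee_rot: [3.141, 0.012, 0.257]
wrist_force: [0.5, -0.1, -3.6]
gripper_width: 0.214
```

```bash
python3 -m inch '[-1,0,0,-0.12,0]'; python3 -m inch '[-1,0,0,-0.1,0]'; python3 -m inch '[-1,0,0,-0.08,0]'
```

```text
t: 23.65
ee_pos: [0.5634, 0.0602, 0.0698]
ee_rot: [3.141, 0.012, 0.257]
wrist_force: [0.3, 0.1, -3.1]
gripper_width: 0.218
t: 23.78
ee_pos: [0.5634, 0.0603, 0.0689]
ee_rot: [3.141, 0.011, 0.257]
wrist_force: [-0.6, 0.6, -3.1]
gripper_width: 0.216
t: 23.9
ee_pos: [0.5635, 0.0603, 0.0681]
ee_rot: [3.141, 0.011, 0.257]
wrist_force: [-0.3, 0.4, -3.5]
gripper_width: 0.215
```

```bash
python3 -m inch '[-1,0,0,-0.07,0]'; python3 -m inch '[-1,0,0,-0.06,0]'; python3 -m inch '[-1,0,0,-0.06,0]'
```

```text
t: 24.02
ee_pos: [0.5636, 0.0603, 0.0675]
ee_rot: [3.141, 0.011, 0.257]
wrist_force: [0.0, 0.8, 0.4]
gripper_width: 0.215
t: 24.15
ee_pos: [0.5637, 0.0603, 0.0675]
ee_rot: [3.141, 0.011, 0.257]
wrist_force: [-2.4, -0.8, 1.0]
gripper_width: 0.214
t: 24.28
ee_pos: [0.5638, 0.0603, 0.0675]
ee_rot: [3.141, 0.011, 0.257]
wrist_force: [-2.9, 0.8, 2.5]
gripper_width: 0.216
```

It has touched the floor at the predicted height (TCP z 0.0675 m). I'll release and back straight up.

```bash
python3 -m inch '[-0.2,0,0,0,0, 0,0,0,0,0, 0,0,0,0,0, 0,0,0,0,0]'; python3 -m inch '[0,0,0,1.5,0, 0,0,0,4,0, 0,0,0,8,0, 0,0,0,12,0, 0,-6,-2,14,0, 0,-10,-4,14,0, 0,-10,-4,14,0]'
python3 - <<'E'
from h import *
s=monitor.observe();w=optics.read_camera('wrist'); im=w['img']; print(s['t'],s['ee_pos'],s['wrist_force'])
save('w20',im)
for n in ('gauge','pocket'): print(n,[(np.round(q['xyz'],4),q['p']) for q in optics.mark_of(n,w)][:6])
sc=optics.read_camera('scene'); save('s20',sc['img'][150:350,200:460].repeat(3,0).repeat(3,1))
print([(n,[(np.round(q['xyz'],4),q['p']) for q in optics.mark_of(n,sc)][:1]) for n in ('stop','knob')])
E
```

```text
t: 24.78
ee_pos: [0.5639, 0.0603, 0.0676]
ee_rot: [3.141, 0.011, 0.257]
wrist_force: [0.3, 0.5, -0.5]
gripper_width: 0.502
t: 25.65
ee_pos: [0.4622, 0.0197, 0.2086]
ee_rot: [3.14, 0.009, 0.256]
wrist_force: [-0.8, 0.1, 0.2]
gripper_width: 0.5
25.65 [0.46223918 0.01965709 0.20862635] [-0.78250345  0.0877466   0.20009887]
gauge [(array([0.5633, 0.0632, 0.0209]), 0.95), (array([ 0.4282, -0.3677,  0.0018]), 0.86), (array([0.5368, 0.1571, 0.0239]), 0.72), (array([ 0.3987, -0.2972, -0.0014]), 0.57), (array([ 0.4771, -0.2155,  0.0017]), 0.56)]
pocket [(array([0.5643, 0.0593, 0.0616]), 0.69)]
[('stop', [(array([0.6601, 0.2142, 0.2158]), 0.8)]), ('knob', [(array([0.689 , 0.1461, 0.2683]), 0.86)])]
```

View pics/w20.png

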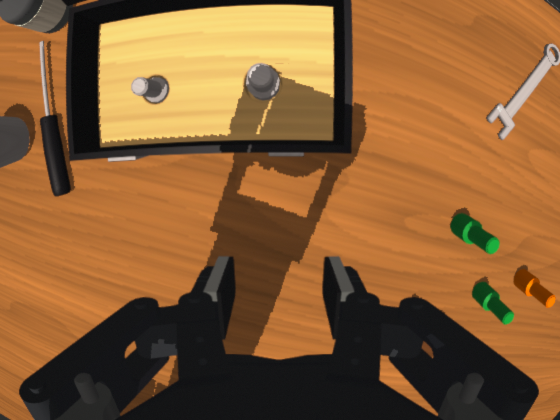

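View pics/s20.png

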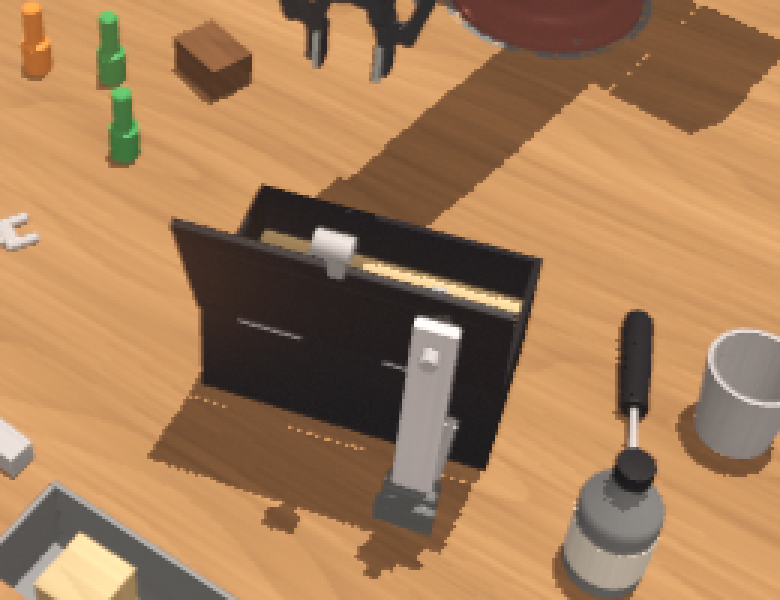

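The gauge stands in its pocket at (263,80) in the wrist picture. The lid hasn't moved from the stop, the other gauge and the bystanders are in place, and the gripper is clear.

Run:
```python
from h import *
print(ticket.hand_in())
```

```text
the job is handed in; nothing more can be done
None
```

The job is handed in: the gauge is back in its pocket and the lid rests open on the stop.

**Lid:** I opened the lid by its knob, re-gripping once because the knob had crept to the edge of the pads. It met the stop at about 1.88 rad. I held it there for about 0.6 s with roughly 7 N at the knob. For the first quarter second of that it was about 10–11 N, slightly over the asked range. I then let go, and later pictures show the lid in the same place.

**Gauge:** I gripped the steel gauge by its neck and lowered it into the pocket. It met the floor at the predicted height with only a few newtons. After releasing it I backed away at about 25.7 s.

**Last checks:**
- The gauge stands upright in the pocket, with its origin found at z = 0.021 m (0.023 expected).
- The lid is unchanged on the stop.
- The second gauge is in its pocket, and nothing in view looks disturbed.
- The wrist force reads about zero.

**Disagreements:**
- **Close-up fit of the held gauge:** its size and tilt disagreed by a few percent. I aligned by comparing the gauge's foot with the pocket rim near the mouth instead.
- **Pocket position:** estimates of its x spread over 0.560–0.569 m.
- **Final gauge and pocket marks:** they differ by about 4 mm sideways. That is within the network's error, but more than the pocket's play allows.

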